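# Clamp a flow-cell cassette with the torque-limiting cap

## Robot

A 6-joint arm with a two-finger parallel gripper is mounted at the origin on the work surface. World frame = base frame: x ahead of the robot, y to its left, z up, the work surface at z = 0. Lengths are in mm, angles in rad, forces in N, time in s.
With the tool pointing down it reaches from about 350 to 875 mm from the base axis. Payload 4.2 kg.
Tool frame: the origin (TCP) lies between the finger pads; the fingertips stand 25 mm ahead of it and the grasp point (between the pads) lies 6 mm ahead of it; z points along the fingers, y is the line along which they close (so a half turn about z gives the same grasp; the last joint's range is limited). The gripper opens to 85 mm and grips with 20 to 120 N. Pads are 22 mm wide; open, the fingers measure 114 mm over their backs; the gripper's body (76 mm by 85 mm) begins 54 mm behind the grasp point. The pads swing forward as they close: fully open they stand 13 mm farther back than shut.
Start: joints at [1.53, 0.385, 0.008, 0, -1.194, -0.259], TCP at [184.548, 597.111, 256.312] pointing down, gripper open.
Joint ranges: [-3.14, 3.14], [-1.21, 2.06], [-1.07, 1.41], [-3.16, 2.05], [-2.99, -0.16], [-3.1, 3.1]. Speed limits (rad/s): [2.79, 2.79, 3.14, 3.14, 3.14, 3.14].

## Interface

Orientations are given as a unit quaternion [x, y, z, w].
In Python, from bench import arm gives the robot as it stands.
- The arm moves only by the shell command python3 -m pendant 'ROWS'. ROWS is JSON, a list of rows, each a list of 7 numbers: the shift along the tool's x, y, z in m, then the turn, a rotation vector about the tool's x, y, z in degrees, then the finger opening in m, from 0 to 0.0854. In form: [[x, y, z, wx, wy, wz, fingers], ...]. A call has 1 to 12 rows; each row shifts and turns the commanded pose from where the row before left it, along the tool's axes as they then stand; what a row does not reach is not made up. A row lasts 1/10 s, in which the tool goes at most 50 mm and 8.59 degrees, less where a joint would pass 70% of its speed; a pose out of reach is approached as far as the arm can. A call is refused whole if a number of a shift passes 0.05 or a number of a turn 8.59, either way. A call with a gripper value outside its range is refused whole. The fingers move at their own pace and stop on an object; the grip force is fixed at half the most. Time passes only in rows, so rows that do not move let the fingers close. It gives the time, the measured TCP pose, the force, the opening and the grip force at its end, in the units of the state.
- arm.read_state(): the state, without advancing time (a new reading comes with each control period).
- arm.get_image(name): name is "scene" or "top" or "wrist"; returns a dict with "image" (400x640x3 uint8, red, green, blue), "fx", "fy", "cx", "cy" (pixels), "k1" (the pictures are not rectified: a ray, as slopes to the right and down, at radius r is drawn at 1 + k1 r^2 times it, then the intrinsics apply), "xyz" and "rotation" of the camera in the world. Camera axes: x right, y down, z forward; pixel columns grow to the right and rows downward; lengths in mm; the calibration is good to about 2 mm. A picture is of the moment at which its call begins. There is no depth.
- arm.job_done(): hands the job in; it is judged then, once.
The state is a dict: "clock": time; "joints": joint angles; "joint_vel": joint speeds; "joint_efforts": joint torques, N m; "position": TCP position; "ee_rot": TCP orientation; "contact_force": force on the tool from outside, world axes, zero at the start; "wrist_torque": the same for the moment, N m; "gripper_width": finger opening in mm; "grasp_force": force on a finger pad.
Only numpy, scipy, OpenCV 4.12 (cv2) and the standard library are available. Lean on these libraries where they do the work, as an engineer would, in place of code of your own. Each camera call takes 0.05 s, during which the arm holds its last target. There are 200 camera calls.

## Task

Load the grey cassette into the holder: set it down gently between the two low rails, its long side along them, lying flat on the bed. Then turn the black fluted cap clockwise so that the jaw pushes the cassette home against the fixed stop, and go on until the cap's slip clutch clicks; one to three clicks are right, do not keep grinding it round. Let go and leave the cassette clamped; leave the tip box, the wash bottle and the jar where they are.

Things in the scene. Friction and masses are not known exactly. Their poses are not given: they have to be found in the camera images.
- cassette: Loose grey plastic cassette, about 150 g: a flat body 40 (x) by 60 (y) by 16 mm (z), on it a central upright grip rib 12 mm thick (x), 44 mm long (y) and 26 mm tall, so 42 mm tall in all; two glass strips on top beside the rib. Origin: centre of its underside. It is symmetric: a half turn is the same.
- holder: Cassette holder, fixed to the bench; its frame serves for all its parts. Origin on the bench under the middle of the seat, z up, y from the cap (axis at y -103 mm) over jaw and seat to the fixed stop (face at y +30). Clamped against the stop, the cassette's origin is at x 0, y 0, z 8 mm. Grey gearbox under the cap: 60 (x) by 50 mm, y -128 to -78, top at z 42.
- bed: Aluminium bed plate, holder's frame: 90 (x) by 180 (y) by 8 mm, top at z 8 mm, with two rails along y, inner faces at x -22 and +22 mm (2 mm of play on each side of the cassette), y -25 to +30, rail tops at z 18. The cassette must never be pressed down on it with more than 35 N.
- stop: Fixed stop, holder's frame: a plain aluminium block across the far end of the seat, 56 (x) by 14 (y) mm, face at y +30 mm, top at z 38 mm.
- jaw (a joint): Travel of the sliding steel jaw (m), growing towards the stop: its face is at y = -46 mm + value in the holder's frame, so the 60 mm cassette touches both jaw and stop at 0.016. The jaw is 40 (x) by 16 (y) mm, top at z 33 mm, and stays where it is put (32 N of friction). It starts at about 0.002 to 0.010.
- cap_grip (a point): On the cap's axis at gripping height: x 0, y -103, z 64 mm in the holder's frame. The cap: upright black fluted cylinder 42 mm across, z 44 to 76, gripped across from above at any yaw with 40 N or more, about 1.5 rad a grasp. Clockwise from above closes the jaw, 10 mm a radian, at 0.25 to 0.32 N m while it runs free. It is springy (2 N m/rad): let go, it turns back up to 0.3 rad, the jaw stays.
- clutch (a joint): How far the slip clutch in the cap has slipped (rad, clockwise positive): 0 at the start and while it drives. When the clamped cassette stops the jaw, the torque climbs to about 0.55 N m, then the clutch slips past its first detent at about 0.2 rad, a click felt as a drop of about 0.1 N m; further clicks every 0.39 rad, the torque between 0.4 and 0.58 N m.
- tip_box: Loose closed box, grey with a white lid, 67 x 92 x 47 mm, a bystander. Origin: centre of its underside.
- wash_bottle: Loose white bottle, 56 mm across, 140 mm tall, a bystander. Origin: centre of its underside.
- reagent_jar: Loose amber jar, 52 mm across, 60 mm tall, a bystander. Origin: centre of its underside.
There are look-alikes about, which are no part of the job. Of the things that look like the holder, the smaller one is meant. Leave any blue look-alike of the cassette alone.

How it is judged (in metres and radians):
On the way, in this order (a step that is already met when the one before it is completed fails the run):
1. the cassette lies flat on the bed between the rails, in front of the stop, not yet clamped (z of cassette in the frame of holder below 0.0105 m and x of cassette in the frame of holder between -0.0045 and 0.0045 m and y of cassette in the frame of holder between -0.018 and 0.003 m and angle between the y axis of cassette and the y axis of holder, either way round below 0.15 rad and angle between cassette's own z axis and vertical below 0.06 rad), for 0.2 s.
2. the cassette is clamped against the stop and the clutch has slipped past a click (value of joint clutch above 0.18 rad and contact force between cassette and stop above 5 N), for 0.2 s.
At the end, for the whole second after the job is handed in: The cassette lies flat on the bed between the rails (2.5 mm, 0.06 rad), central to 4.5 mm, straight to 0.1 rad, within 3 mm of home, pressed on the stop with over 5 N, at rest; the clutch has slipped at least 0.18 rad (a click) (all of step 2 and z of cassette in the frame of holder below 0.0105 m and x of cassette in the frame of holder between -0.0045 and 0.0045 m and y of cassette in the frame of holder above -0.003 m and angle between the y axis of cassette and the y axis of holder, either way round below 0.1 rad and angle between cassette's own z axis and vertical below 0.06 rad and linear speed of cassette below 0.01 m/s); the robot touches nothing.
It fails at once if the clutch is ground round: it slipped more than 2.0 rad (about five clicks) either way (value of joint clutch above 2 rad or value of joint clutch below -2 rad).
It fails at once if the cassette is pressed on the bed with more than 35 N (contact force between cassette and bed above 35 N).
It fails at once if a bystander is moved by more than 20 mm (distance of any of tip_box, wash_bottle, reagent_jar from where it was at the start of the episode above 0.02 m).
It also fails if it takes over 69 s, if anything falls off the work surface, if the arm or the gripper's body presses on something with over 40 N, if the wrist force passes 120 N, or if a joint passes its speed limit or range.

## Working session

There is one attempt and no reset: what is moved stays moved. The work goes in short steps, Python scripts to look and compute and a shell command to move; the robot and the scene stay as the last step left them, time stands still between calls to the robot, and variables do not carry over. Pictures are saved under pics/ and viewed, at most 10 in all, crops included, and the job is handed in when it is done.

```bash
ls; mkdir -p pics; cat > h.py <<'E'
import numpy as np,cv2,json
from bench import arm
from scipy.spatial.transform import Rotation as R
def grab(n,f):
    d=arm.get_image(n); cv2.imwrite(f'pics/{f}.png',d['image'][:,:,::-1])
    json.dump({k:np.asarray(v).tolist() for k,v in d.items() if k!='image'},open(f'pics/{f}.json','w'))
def cam(f):
    return {k:np.array(v) for k,v in json.load(open(f'pics/{f}.json')).items()}
def rot(c):
    r=c['rotation']; return R.from_quat(r).as_matrix() if r.size==4 else r
def ray(f,u,v):
    c=cam(f); p=np.array([(u-c['cx'])/c['fx'],(v-c['cy'])/c['fy']]); q=p.copy()
    for _ in range(30): q=p/(1+c['k1']*(q@q))
    d=rot(c)@np.array([*q,1]); return c['xyz'],d/np.linalg.norm(d)
def at(f,u,v,z):
    o,d=ray(f,u,v); return np.round(o+d*(z-o[2])/d[2],1)
def tri(*obs):
    A=np.zeros((3,3));b=np.zeros(3)
    for f,u,v in obs:
        o,d=ray(f,u,v);P=np.eye(3)-np.outer(d,d);A+=P;b+=P@o
    p=np.linalg.solve(A,b); return np.round(p,1),[round(float(np.linalg.norm(np.cross(p-ray(*o)[0],ray(*o)[1]))),1) for o in obs]
def proj(f,p):
    c=cam(f); q=rot(c).T@(np.array(p)-c['xyz']); q=q[:2]/q[2]; q=q*(1+c['k1']*(q@q)); return [float(round(c['fx']*q[0]+c['cx'],1)),float(round(c['fy']*q[1]+c['cy'],1))]
E
python3 - <<'E'
from h import *
for n in ['scene','top','wrist']:
    grab(n,n+'0'); print(cam(n+'0'))
print(arm.read_state())
a=[cv2.imread(f'pics/{n}0.png') for n in ['scene','top']]
E
```

```text
pics
{'fx': array(404.90100066), 'fy': array(404.90100066), 'cx': array(321.78411222), 'cy': array(203.98005594), 'k1': array(-0.09679396), 'xyz': array([1078.0803613 ,  -32.70415844,  711.79585346]), 'rotation': array([ 0.72118941,  0.60248619, -0.21196364, -0.26826785])}
{'fx': array(471.84669413), 'fy': array(471.84669413), 'cx': array(311.66125001), 'cy': array(205.32428309), 'k1': array(-0.03709756), 'xyz': array([ 463.27360908,   77.82919869, 1196.34716134]), 'rotation': array([-0.69924922,  0.71426777, -0.02173154,  0.01999533])}
{'fx': array(323.26145097), 'fy': array(323.26145097), 'cx': array(320.45524852), 'cy': array(198.44518225), 'k1': array(-0.03986189), 'xyz': array([262.85937263, 572.43176885, 372.31936474]), 'rotation': array([-0.58593863,  0.79428208,  0.12849138, -0.09634249])}
{'clock': 0.15, 'joints': array([ 1.52958731e+00,  3.85368000e-01,  6.93975196e-03, -3.34147522e-04,
       -1.19400757e+00, -2.58580643e-01]), 'joint_vel': array([-0.00040739, -0.00379491,  0.00421348,  0.00354742, -0.00021811,
       -0.00014589]), 'joint_efforts': array([ 3.06311495e-04, -3.92678797e+01,  1.88580233e+01,  4.18866232e+00,
       -3.46590583e-03,  7.28139469e-07]), 'position': array([184.45608759, 596.74287795, 255.48269865]), 'ee_rot': array([ 9.88777244e-01, -1.49395000e-01, -6.54676091e-05,  8.31753504e-04]), 'contact_force': array([-0.85915113,  0.15798981,  0.49371852]), 'wrist_torque': array([-0.00132022,  0.00497325, -0.01706468]), 'grasp_force': 0.0, 'gripper_width': 85.43840303180308}
```

View pics/top0.png

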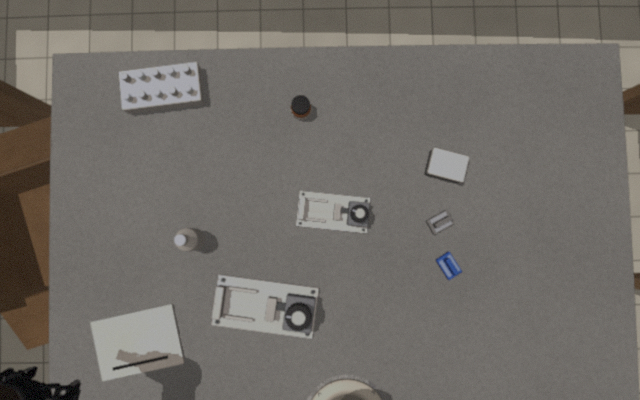

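View pics/scene0.png

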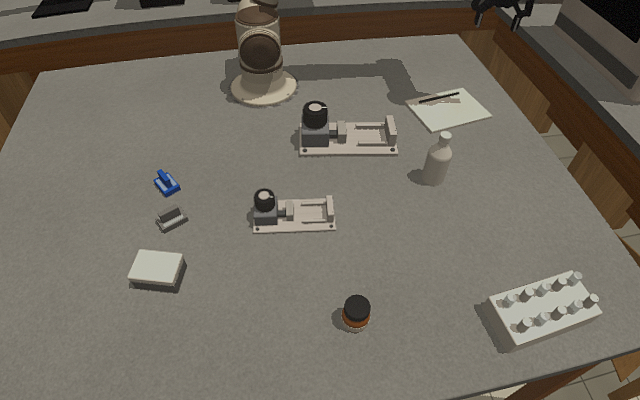

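The top view shows two holders: a smaller one at (333,212) and a larger one at (265,306). It also shows a grey cassette at (440,222) and a blue one at (449,265). The scene view has the smaller holder at (295,212), the larger at (349,135), the grey cassette at (172,218) and the blue at (167,183).

By the description I choose the smaller holder, top (333,212), and the grey cassette, top (440,222). I'll check both in close crops.

```bash
python3 - <<'E'
import cv2,numpy as np
def crop(f,x,y,w,h,s):
    i=cv2.imread(f'pics/{f}.png')[y:y+h,x:x+w]; i=cv2.resize(i,None,fx=s,fy=s,interpolation=cv2.INTER_CUBIC)
    i=cv2.convertScaleAbs(i,alpha=1.3)
    for k in range(0,w,10): cv2.putText(i,str(x+k),(k*s,8),0,.3,(0,255,255)); cv2.line(i,(k*s,10),(k*s,16),(0,255,255))
    for k in range(0,h,10): cv2.putText(i,str(y+k),(0,k*s+4),0,.3,(0,255,255)); cv2.line(i,(20,k*s),(26,k*s),(0,255,255))
    return i
def st(a):
    H=max(i.shape[0] for i in a); return np.hstack([cv2.copyMakeBorder(i,0,H-i.shape[0],0,0,0) for i in a])
A=st([crop('top0',290,185,90,55,6),crop('top0',420,200,48,80,5)])
B=st([crop('scene0',245,180,100,60,5),crop('scene0',145,165,50,72,5)])
W=max(A.shape[1],B.shape[1]);P=lambda i:cv2.copyMakeBorder(i,0,0,0,W-i.shape[1],0)
o=np.vstack([P(A),P(B)]);print(o.shape);cv2.imwrite('pics/crop1.png',o[:, :800] if W>800 else o)
E
```

```text
(760, 780, 3)
```

View pics/crop1.png

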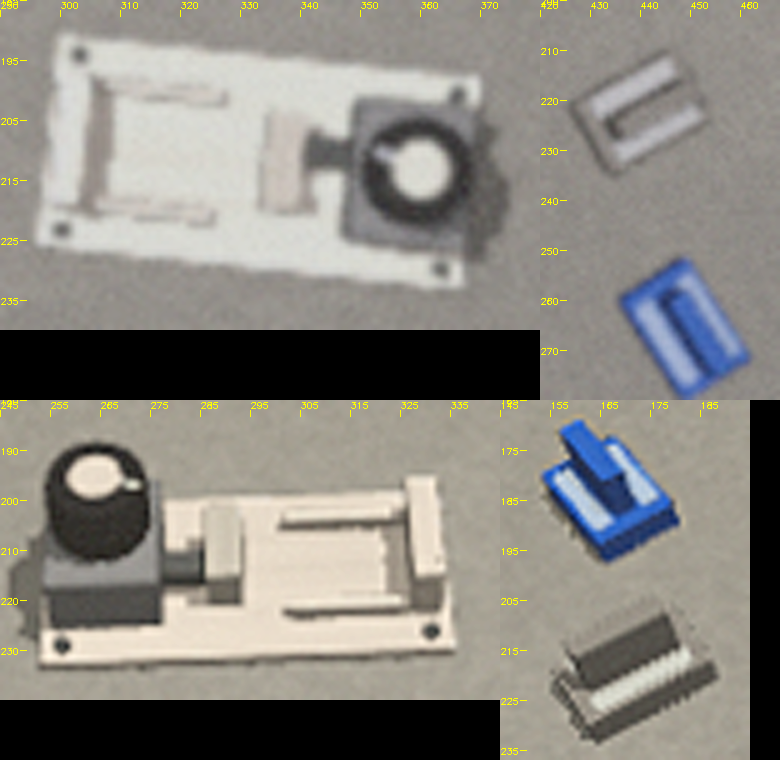

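The crop shows the chosen holder (cap at top (360,213), stop at left (302,208)) and the grey cassette with rib at about (441,222) and two light strips. Both match the description. (That crop came out 780x760, so I'll keep later ones smaller.)

```bash
python3 - <<'E'
from h import *
for c in [(298,190.5),(370,197.5),(367,232.8),(296.3,225.5)]: print('bed',at('top0',*c,8))
for n,p in dict(a=(253,232.4),b=(336,230)).items(): print('bed scene',at('scene0',*p,8))
print('cap',tri(('top0',360,213.2),('scene0',263.6,195.5)),at('top0',360,213.2,76))
# cassette: body corners
for c in [(446,210.5),(452.5,221),(434.5,234),(426.5,221)]: print('cas',at('top0',*c,16))
print('cas scene low', at('scene0',164,233,0),at('scene0',188.5,220,0))
for n,z in (('tip',(448,165,47)),('jar',(301,105,60)),('bottle',(181,239,140)),('bluecas',(449,265,16))) if 0 else (): pass
for z in [(448,165,47),(301,105,60),(181,239,140),(449,265,16)]: print(at('top0',*z))
st=arm.read_state();print(R.from_quat(st['ee_rot']).as_matrix().round(3),st['position'])
c=cam('wrist0');T=R.from_quat(st['ee_rot']).as_matrix();print('cam in tool',T.T@(c['xyz']-st['position']),(T.T@rot(c)).round(3))
E
```

```text
bed [571.7 107.9   8. ]
bed [550.1 -73.7   8. ]
bed [461.3 -63.6   8. ]
bed [483.4 113.9   8. ]
bed scene [553.4 -71.7   8. ]
bed scene [577.5 104.8   8. ]
cap (array([508.5, -39.7,  71.3]), [0.9, 0.9]) [508.3 -40.1  76. ]
cas [ 512.8 -263.1   16. ]
cas [ 486.1 -278.5   16. ]
cas [ 454.5 -231.9   16. ]
cas [ 487.5 -212.9   16. ]
cas scene low [ 516.5 -264.5    0. ] [ 489.1 -211.8    0. ]
[ 623.5 -263.5   47. ]
[776.8  95.2  60. ]
[456.3 368.7 140. ]
[ 376.4 -265.6   16. ]
[[ 0.955 -0.295 -0.   ]
 [-0.295 -0.955 -0.002]
 [ 0.     0.002 -1.   ]] [184.45608759 596.74287795 255.48269865]
cam in tool [  82.09984716    0.25714211 -116.82662644] [[ 0.001 -0.948 -0.317]
 [ 1.     0.     0.001]
 [-0.001 -0.317  0.948]]
```

```bash
python3 -m pendant '[[0.0297,0.0398,0,0,0,0,0.085],[0.0297,0.0398,0,0,0,0,0.085],[0.0297,0.0398,0,0,0,0,0.085],[0.0297,0.0398,0,0,0,0,0.085],[0.0297,0.0398,0,0,0,0,0.085],[0.0297,0.0398,0,0,0,0,0.085],[0.0297,0.0398,0,0,0,0,0.085],[0.0297,0.0398,0,0,0,0,0.085],[0.0297,0.0398,0,0,0,0,0.085],[0.0297,0.0398,0,0,0,0,0.085],[0.0297,0.0398,0,0,0,0,0.085],[0.0297,0.0398,0,0,0,0,0.085]]'
python3 - <<'E'
from h import *
grab('wrist','w_mid')
E
python3 -m pendant '[[0.0297,0.0398,0,0,0,0,0.085],[0.0297,0.0398,0,0,0,0,0.085],[0.0297,0.0398,0,0,0,0,0.085],[0.0297,0.0398,0,0,0,0,0.085],[0.0297,0.0398,0,0,0,0,0.085],[0.0297,0.0398,0,0,0,0,0.085],[0,0,0,0,0,7.5,0.085],[0,0,0,0,0,7.5,0.085],[0,0,0,0,0,7.5,0.085],[0,0,0,0,0,7.5,0.085],[0,0,0,0,0,7.5,0.085],[0,0,0,0,0,7.5,0.085]]'
python3 -m pendant '[[0,0,0.04,0,0,0,0.085],[0,0,0,0,0,0,0.085],[0,0,0,0,0,0,0.085]]'
python3 - <<'E'
from h import *
grab('wrist','w1'); s=arm.read_state();print(s['joints'],s['clock'],R.from_quat(s['ee_rot']).as_matrix().round(3))
i=cv2.imread('pics/w1.png');cv2.imwrite('pics/w1x.png',cv2.resize(i,(800,500)))
E
```

```text
clock: 1.35
position: [384.0, 33.6, 256.6]
ee_rot: [0.989, -0.149, 0.0, -0.0]
contact_force: [1.7, 0.6, 0.9]
gripper_width: 85.1
grasp_force: 0.0
clock: 2.6
position: [483.6, -245.1, 255.9]
ee_rot: [0.855, -0.519, -0.0, 0.0]
contact_force: [0.1, 0.2, 0.4]
gripper_width: 84.8
grasp_force: 0.0
clock: 2.9
position: [483.4, -245.3, 216.1]
ee_rot: [0.857, -0.516, -0.001, 0.001]
contact_force: [0.1, -0.7, 0.6]
gripper_width: 84.9
grasp_force: 0.0
[-1.69966031e-01  2.78063546e-01 -2.54020045e-01  1.00576530e-03
 -1.03804304e+00  6.55777687e-01] 2.95 [[ 0.467 -0.884  0.001]
 [-0.884 -0.467 -0.001]
 [ 0.001 -0.    -1.   ]]
```

View pics/w1.png

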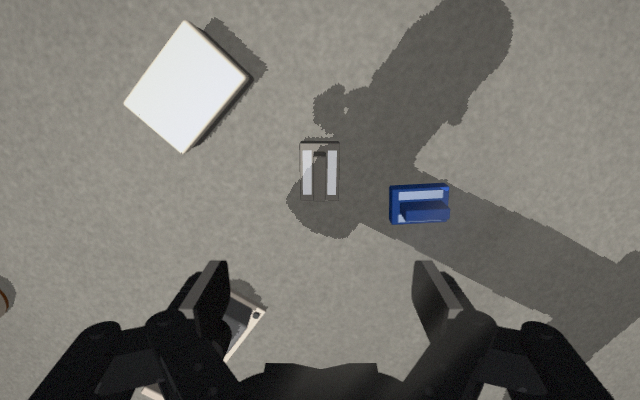

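Wrist view: the grey cassette is at (319,171), aligned with the image axes. The blue one is at (419,203), the tip box at (187,87) and the holder's corner at (262,313). I'll measure precisely from an enlarged crop.

```bash
python3 - <<'E'
from h import *
a=[]
x,y,w,h,s=290,130,60,80,7
i=cv2.imread('pics/w1.png')[y:y+h,x:x+w];i=cv2.resize(i,None,fx=s,fy=s,interpolation=cv2.INTER_CUBIC);i=cv2.convertScaleAbs(i,alpha=1.8)
for k in range(0,w,10): cv2.putText(i,str(x+k),(k*s,8),0,.35,(0,255,255))
for k in range(0,h,10): cv2.putText(i,str(y+k),(0,k*s+4),0,.35,(0,255,255))
cv2.imwrite('pics/w1c.png',i)
E
```

```text
(no output)
```

View pics/w1c.png

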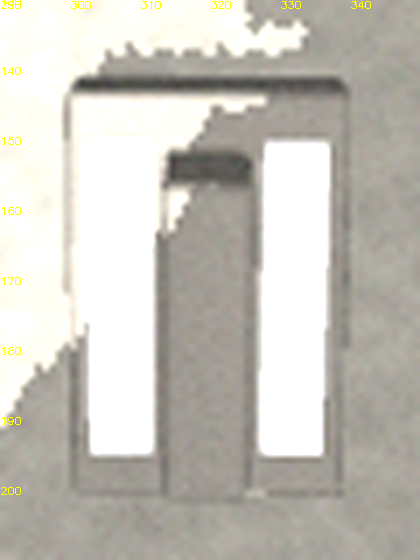

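```bash
python3 - <<'E'
from h import *
s=arm.read_state();T=R.from_quat(s['ee_rot']).as_matrix();p=np.array(s['position'])
for n,z,cs in [('body',16,[(300,143),(338.7,143),(338.5,200.3),(300.5,200.3)]),('rib',42,[(314,156.2),(325.7,156.2),(325.2,200.8),(313.3,200.8)])]:
    P=np.array([at('w1',*c,z) for c in cs]);m=P.mean(0)
    L=(P[0]+P[1]-P[2]-P[3])/2;print(n,P.tolist(),'mean',m,'len',np.linalg.norm(L),'wid',np.linalg.norm(P[1]-P[0]),np.linalg.norm(P[2]-P[3]),'tool',(T.T@(m-p)).round(1),'Ltool',(T.T@L).round(2),'proj top',proj('top0',m),proj('scene0',m))
# height by two views: rib far edge middle & strips
print('rib far mid, w1 + scene', tri(('w1',313.3,200.8),('scene0',145+166/5,165+(605-400)/5)),'body corner',tri(('w1',300.5,200.3),('scene0',145+218/5,165+(668-400)/5)))
E
```

```text
body [[516.4, -265.5, 16.0], [482.9, -283.2, 16.0], [454.5, -231.2, 16.0], [489.3, -212.8, 16.0]] mean [ 485.775 -248.175   16.   ] len 59.25018987311349 wid 37.888520688989686 39.36495903719449 tool [ 2.900e+00 -1.000e-01  2.013e+02] Ltool [59.25 -0.07  0.06] proj top [440.5, 221.4] [170.2, 216.5]
rib [[500.2, -265.0, 42.0], [490.8, -270.0, 42.0], [471.0, -231.9, 42.0], [481.0, -226.6, 42.0]] mean [ 485.75  -248.375   42.   ] len 42.93381534408515 wid 10.647065323364911 11.317685275708993 tool [  3.1   0.  175.3] Ltool [42.93  0.64  0.05] proj top [443.5, 221.1] [166.9, 209.1]
rib far mid, w1 + scene (array([ 480.2, -225.4,   40.2]), [0.8, 0.8]) body corner (array([ 488.7, -209.8,    5.1]), [0.8, 0.8])
```

```bash
python3 -m pendant '[[0.003,0,0.03,0,0,0,0.05],[0,0,0.045,0,0,0,0.05],[0,0,0.045,0,0,0,0.05],[0,0,0.03,0,0,0,0.05],[0,0,0.014,0,0,0,0.05],[0,0,0.007,0,0,0,0.05],[0,0,0,0,0,0,0.05],[0,0,0,0,0,0,0.05]]'
python3 -m pendant '[[0,0,0,0,0,0,0.004],[0,0,0,0,0,0,0.004],[0,0,0,0,0,0,0.004],[0,0,0,0,0,0,0.004],[0,0,0,0,0,0,0.004],[0,0,0,0,0,0,0.004],[0,0,0,0,0,0,0.004],[0,0,0,0,0,0,0.004]]'
python3 -c "
from h import *
s=arm.read_state();print(s['position'],s['gripper_width'],s['grasp_force'],s['contact_force'])"
```

```text
clock: 3.75
position: [486.5, -248.2, 46.8]
ee_rot: [0.857, -0.516, 0.001, -0.0]
contact_force: [0.3, 0.6, -0.5]
gripper_width: 49.8
grasp_force: 0.0
clock: 4.55
position: [485.8, -248.0, 46.3]
ee_rot: [0.857, -0.516, 0.001, -0.0]
contact_force: [-0.3, 1.3, 6.5]
gripper_width: 10.4
grasp_force: 59.9
[ 485.76528323 -247.96206009   46.30537485] 10.359774998337898 59.9181604385376 [-0.27434208  1.3365774   6.47484795]
```

Grasp holds (opening 10.4 mm, 60 N). Next: lift, turn and carry it over the seat.

```bash
python3 -m pendant '[[0,0,-0.02,0,0,0,0.004],[0,0,-0.04,0,0,0,0.004],[0,0,-0.04,0,0,0,0.004],[0,0,-0.03,0,0,0,0.004],[0,0,0,0,0,6.96,0.004],[0,0,0,0,0,6.96,0.004],[0,0,0,0,0,6.96,0.004],[0,0,0,0,0,6.96,0.004],[0,0,0,0,0,6.96,0.004]]'
python3 -m pendant '[[-0.03,0,0,0,0,0,0.004],[-0.048,0,0,0,0,0,0.004],[-0.048,0,0,0,0,0,0.004],[-0.048,0.002,0,0,0,0,0.004],[-0.048,0,0,0,0,0,0.004],[-0.048,0,0,0,0,0,0.004],[-0.03,0,0,0,0,0,0.004],[-0.008,0,0,0,0,0,0.004],[0,0,0,0,0,0,0.004],[0,0,0,0,0,0,0.004],[0,0,0,0,0,0,0.004]]'
python3 - <<'E'
from h import *
grab('wrist','w2');grab('top','top2'); s=arm.read_state();print(s['joints'],s['position'],R.from_quat(s['ee_rot']).as_matrix().round(3))
E
```

```text
clock: 5.45
position: [484.4, -247.6, 174.5]
ee_rot: [-0.661, 0.751, 0.001, -0.0]
contact_force: [0.3, -0.3, -2.0]
gripper_width: 10.4
grasp_force: 58.9
clock: 6.55
position: [520.1, 56.8, 175.1]
ee_rot: [-0.662, 0.749, 0.0, -0.0]
contact_force: [0.9, 0.5, -2.8]
gripper_width: 10.9
grasp_force: 58.9
[ 4.19067738e-01  2.90357200e-01 -3.55541690e-01 -1.50274758e-05
 -9.25259308e-01 -5.42738987e-01] [520.35017746  56.8585048  175.26395196] [[-0.123 -0.992 -0.   ]
 [-0.992  0.123 -0.   ]
 [ 0.     0.    -1.   ]]
```

View pics/w2.png

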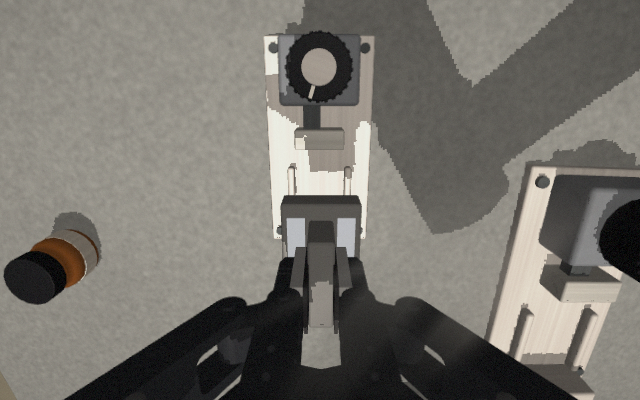

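Wrist view: the cassette is held level at (320,215). The small holder lies behind it, with the cap at (319,67), the jaw at (320,138), rails from (291,167) and (347,167), and bed bolts at (273,47) and (364,47). The large holder is out of the way at right.

```bash
python3 - <<'E'
from h import *
def C(x,y,w,h,s):
    i=cv2.imread('pics/w2.png')[y:y+h,x:x+w];i=cv2.resize(i,None,fx=s,fy=s,interpolation=cv2.INTER_CUBIC)
    for k in range(0,w,10): cv2.putText(i,str(x+k),(k*s,8),0,.35,(0,0,255)); cv2.line(i,(k*s,8),(k*s,14),(0,0,255))
    for k in range(0,h,10): cv2.putText(i,str(y+k),(0,k*s+4),0,.35,(0,0,255)); cv2.line(i,(24,k*s),(30,k*s),(0,0,255))
    return i
cv2.imwrite('pics/w2c.png',np.hstack([C(258,28,124,118,5)[:590,:],C(280,120,20,118,5)*0,])[:, :0] if 0 else np.hstack([C(258,28,60,118,5),C(318,28,62,118,5)])[:, :] )
cv2.imwrite('pics/w2d.png',C(260,125,120,118,5))
E
```

```text
(no output)
```

View pics/w2c.png

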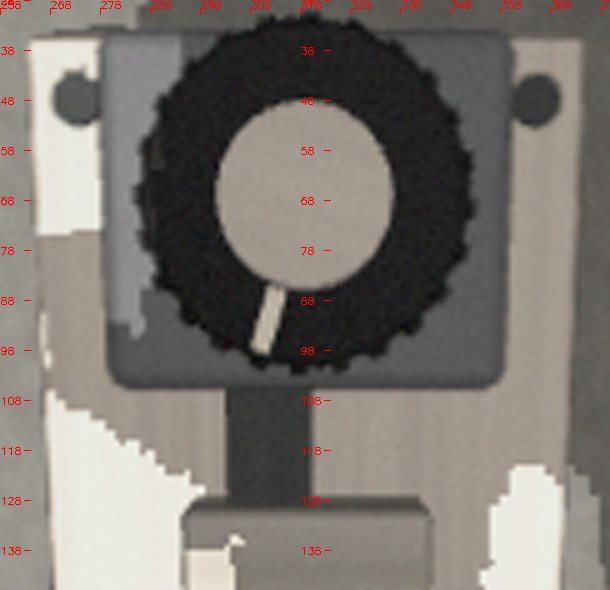

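View pics/w2d.png

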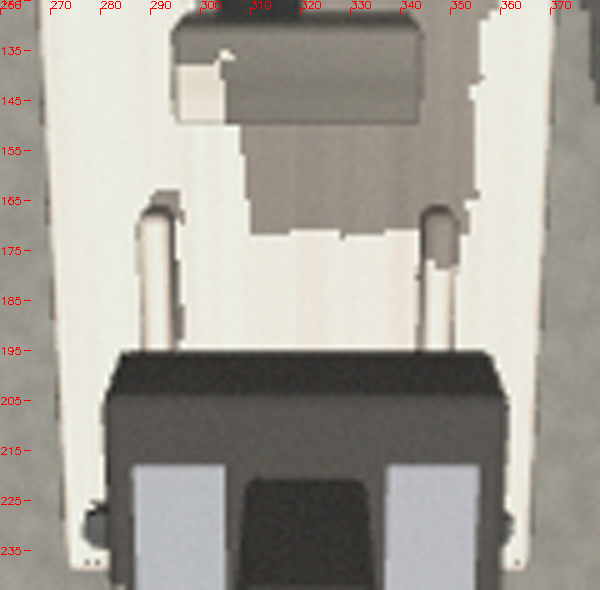

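```bash
python3 - <<'E'
from h import *
s=arm.read_state();T=R.from_quat(s['ee_rot']).as_matrix();p=np.array(s['position'])
A=lambda u,v,z:at('w2',u,v,z)
cap=A(319,66.7,76);print('cap',cap,'tri',tri(('w2',319,66.7),('top0',360,213.2),('scene0',263.6,195.5)))
b=np.array([A(264.4,35.6,8),A(374.4,35.6,8),A(365.6,238.6,8),A(274,238.6,8)])
print('bed',b.tolist(),'len',np.linalg.norm((b[0]+b[1]-b[2]-b[3])/2),'wid',np.linalg.norm(b[1]-b[0]),np.linalg.norm(b[3]-b[2]))
tr=[tri(('w2',264.4,35.6),('top0',370,197.5)) ,tri(('w2',374.4,35.6),('top0',367,232.8)),tri(('w2',365.6,238.6),('top0',296.3,225.5)),tri(('w2',274,238.6),('top0',298,190.5))];print(tr)
yd=(b[2]+b[3]-b[0]-b[1])/2;yd/=np.linalg.norm(yd);psi=np.arctan2(-yd[0],yd[1]);xd=np.array([np.cos(psi),np.sin(psi),0]);print('psi',psi,yd)
bc=b.mean(0);O=bc+41*yd;O2=cap+103*yd;print('origin',O,O2)
H=lambda P:np.round([(P-O)@xd,(P-O)@yd,P[2]],1)
print('H cap',H(cap),'jaw',H(A(294.8,149.4,33)),H(A(343.6,149.4,33)),'rails start',H(A(291.4,167,18)),H(A(348,167,18)))
print('TCP',H(p),'toolx angle vs -y', np.cross(T[:,0],-yd)[2])
zb=p[2]-46.3
for n,q in dict(backbotL=(284,195.4,zb),backbotR=(358.4,195.4,zb),backtopL=(281,204,zb+16),backtopR=(361.6,204,zb+16),sL=(287,218,zb+16),sR=(355.8,218,zb+16)).items(): print(n,H(A(*q)), (T.T@(A(*q)-p)).round(1))
E
```

```text
cap [509.5 -39.2  76. ] tri (array([509. , -39.6,  71.7]), [0.5, 1.1, 0.8])
bed [[549.7, -72.5, 8.0], [462.3, -61.6, 8.0], [483.7, 115.6, 8.0], [571.7, 104.7, 8.0]] len 178.52375192113794 wid 88.07706852524105 88.67248727762185
[(array([551.3, -75. ,  -4.9]), [0.4, 0.4]), (array([461.2, -63.4,   1.4]), [0.9, 0.9]), (array([483.7, 113.9,  11.3]), [0.3, 0.3]), (array([572.7, 107.9,   1.1]), [0.4, 0.4])]
psi -0.12185378389385304 [0.12155245 0.99258501 0.        ]
origin [521.83365058  62.24598539   8.        ] [522.01990268  63.03625598  76.        ]
H cap [ 1.000e-01 -1.022e+02  7.600e+01] jaw [ 19.9 -42.7  33. ] [-19.4 -42.7  33. ] rails start [ 24.5 -24.9  18. ] [-24.6 -24.8  18. ]
TCP [ -0.8  -5.5 175.3] toolx angle vs -y 0.0018264792347380404
backbotL [ 18.6 -35.  129. ] [ 29.4 -19.4  46.3]
backbotR [-20.9 -34.8 129. ] [29.3 20.  46.3]
backtopL [ 18.3 -35.7 145. ] [ 30.1 -19.2  30.3]
backtopR [-20.6 -35.7 145. ] [30.2 19.8 30.3]
sL [ 15.6 -28.5 145. ] [ 22.9 -16.5  30.3]
sR [-18.1 -28.4 145. ] [22.9 17.3 30.3]
```

Cassette offset from the seat is about x -1.1 mm and y -5.3 mm, aligned within 0.002 rad. The jaw face is at about -42.7 (value about 0.003). Shift tool y by -1.1 mm and lower.

```bash
python3 -m pendant '[[0,-0.0011,0.02,0,0,0,0.004],[0,0,0.035,0,0,0,0.004],[0,0,0.03,0,0,0,0.004],[0,0,0.015,0,0,0,0.004],[0,0,0.008,0,0,0,0.004],[0,0,0.004,0,0,0,0.004],[0,0,0.004,0,0,0,0.004],[0,0,0,0,0,0,0.004],[0,0,0,0,0,0,0.004],[0,0,0,0,0,0,0.004]]'
python3 -m pendant '[[0,0,0.001,0,0,0,0.004],[0,0,0.001,0,0,0,0.004],[0,0,0.001,0,0,0,0.004],[0,0,0,0,0,0,0.004],[0,0,0,0,0,0,0.004]]'
```

```text
clock: 7.65
position: [522.1, 58.1, 60.0]
ee_rot: [-0.663, 0.749, -0.0, 0.001]
contact_force: [-0.7, 0.2, -0.5]
gripper_width: 10.5
grasp_force: 58.8
clock: 8.15
position: [521.6, 58.0, 56.2]
ee_rot: [-0.663, 0.749, 0.0, -0.0]
contact_force: [0.7, -0.2, -0.9]
gripper_width: 10.6
grasp_force: 58.8
```

```bash
python3 -m pendant '[[0,0,0.0005,0,0,0,0.004],[0,0,0.0005,0,0,0,0.004],[0,0,0,0,0,0,0.004],[0,0,0,0,0,0,0.004]]'
python3 -m pendant '[[0,0,0.0005,0,0,0,0.004],[0,0,0,0,0,0,0.004],[0,0,0,0,0,0,0.004],[0,0,0,0,0,0,0.004]]'
```

```text
clock: 8.55
position: [521.7, 58.0, 55.3]
ee_rot: [-0.663, 0.749, -0.0, -0.0]
contact_force: [-0.3, -0.6, -1.1]
gripper_width: 10.7
grasp_force: 58.8
clock: 8.95
position: [521.7, 58.0, 54.8]
ee_rot: [-0.663, 0.749, -0.0, 0.0]
contact_force: [0.3, -0.0, -1.5]
gripper_width: 10.8
grasp_force: 58.8
```

```bash
python3 -m pendant '[[0,0,0.0005,0,0,0,0.004],[0,0,0,0,0,0,0.004],[0,0,0,0,0,0,0.004]]'
python3 -m pendant '[[0,0,0,0,0,0,0.012],[0,0,0,0,0,0,0.014],[0,0,0,0,0,0,0.018],[0,0,0,0,0,0,0.025],[0,0,0,0,0,0,0.03],[0,0,0,0,0,0,0.04],[0,0,0,0,0,0,0.04],[0,0,0,0,0,0,0.04]]'
python3 -m pendant '[[0,0,-0.01,0,0,0,0.05],[0,0,-0.03,0,0,0,0.06],[0,0,-0.04,0,0,0,0.08],[0,0,-0.04,0,0,0,0.08],[0,0,0,0,0,0,0.08],[0,0,0,0,0,0,0.08]]'
python3 - <<'E'
from h import *
grab('wrist','w3');s=arm.read_state();print(s['position'],s['joints'])
i=cv2.imread('pics/w3.png')[20:300,230:410];cv2.imwrite('pics/w3c.png',cv2.resize(i,None,fx=2,fy=2))
E
```

```text
clock: 9.25
position: [521.7, 58.0, 54.4]
ee_rot: [-0.663, 0.749, -0.0, 0.0]
contact_force: [0.2, 0.3, -1.5]
gripper_width: 10.8
grasp_force: 59.0
clock: 10.05
position: [521.7, 57.9, 54.3]
ee_rot: [-0.663, 0.749, 0.0, -0.0]
contact_force: [0.1, -0.9, 0.1]
gripper_width: 40.0
grasp_force: 0.0
clock: 10.65
position: [521.9, 58.2, 175.9]
ee_rot: [-0.663, 0.749, -0.0, 0.002]
contact_force: [-0.4, 0.0, -1.0]
gripper_width: 80.2
grasp_force: 0.0
[521.11867264  57.86842087 174.47611267] [ 4.20040588e-01  2.92515043e-01 -3.54467988e-01 -5.84307934e-04
 -9.23733147e-01 -5.41782387e-01]
```

View pics/w3c.png

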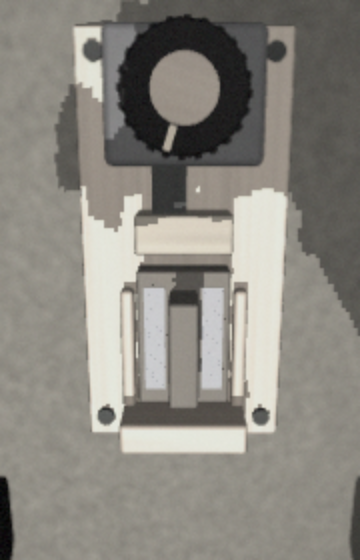

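The crop shows the cassette lying flat between the rails, in front of the stop and clear of the jaw. Next, go to the cap.

```bash
python3 -m pendant '[[0.04,0,0,0,0,0,0.085],[0.04,0,0,0,0,0,0.085],[0.0184,0,0,0,0,0,0.085],[0,0,0.03,0,0,0,0.085],[0,0,0.03,0,0,0,0.085],[0,0,0.02,0,0,0,0.085],[0,0,0.01,0,0,0,0.085],[0,0,0,0,0,0,0.085],[0,0,0,0,0,0,0.085],[0,0,0,0,0,0,0.085],[0,0,0,0,0,0,0.085]]'
python3 -c "
from h import *
s=arm.read_state();T=R.from_quat(s['ee_rot']).as_matrix();print(s['position'],T.T@(np.array([509.2,-39.8,70])-s['position']),s['joints'])"
```

```text
clock: 11.8
position: [510.3, -39.5, 85.3]
ee_rot: [-0.663, 0.749, -0.001, 0.001]
contact_force: [0.2, 0.1, 0.5]
gripper_width: 85.1
grasp_force: 0.0
[510.30254439 -39.52787415  85.30311175] [ 0.41372339  1.09218737 15.30068121] [ 2.40273690e-01  3.92709340e-01 -4.85112226e-01  1.62669586e-04
 -6.90864411e-01 -3.61924501e-01]
```

```bash
python3 -m pendant '[[0.0004,0.0008,0.01,0,0,0,0.085],[0,0,0.005,0,0,0,0.085],[0,0,0,0,0,0,0.085],[0,0,0,0,0,0,0.03],[0,0,0,0,0,0,0.03],[0,0,0,0,0,0,0.03],[0,0,0,0,0,0,0.03],[0,0,0,0,0,0,0.03],[0,0,0,0,0,0,0.03],[0,0,0,0,0,0,0.03]]'
python3 -c "
from h import *
s=arm.read_state();print(s['contact_force'],s['wrist_torque'],s['gripper_width'],s['grasp_force'])"
```

```text
clock: 12.8
position: [509.3, -40.0, 69.8]
ee_rot: [-0.663, 0.749, -0.0, 0.0]
contact_force: [-0.9, -0.1, 5.0]
gripper_width: 40.8
grasp_force: 60.3
[-0.88188827 -0.09321354  4.96556663] [-0.05814563  0.01777667 -0.03737884] 40.75800866823994 60.32198667526245
```

```bash
cat > st.py <<'E'
from h import *
s=arm.read_state();x,y=R.from_quat(s['ee_rot']).as_matrix()[:2,0];print('torque',s['wrist_torque'].round(3),'F',s['contact_force'].round(1),'yaw',np.arctan2(y,x).round(3),'q6',s['joints'][5].round(3),'w',round(s['gripper_width'],1))
E
python3 st.py
python3 -m pendant '[[0,0,0,0,0,5,0.03],[0,0,0,0,0,5,0.03],[0,0,0,0,0,5,0.03],[0,0,0,0,0,5,0.03]]' | head -2; python3 st.py
python3 -m pendant '[[0,0,0,0,0,5,0.03],[0,0,0,0,0,5,0.03],[0,0,0,0,0,5,0.03],[0,0,0,0,0,5,0.03]]' | head -2; python3 st.py
```

```text
torque [-0.058  0.018 -0.037] F [-0.9 -0.1  5. ] yaw -1.692 q6 -0.362 w 40.8
clock: 13.2
position: [508.9, -39.9, 69.7]
torque [0.322 0.349 0.342] F [-1.3  1.   5. ] yaw -2.043 q6 -0.713 w 40.7
clock: 13.6
position: [508.6, -39.7, 69.7]
torque [0.742 0.702 0.37 ] F [-1.2  2.   5.7] yaw -2.393 q6 -1.062 w 40.7
```

```bash
python3 -m pendant '[[0,0,0,0,0,5,0.03],[0,0,0,0,0,5,0.03],[0,0,0,0,0,5,0.03],[0,0,0,0,0,5,0.03]]' | head -2; python3 st.py
python3 -m pendant '[[0,0,0,0,0,5,0.03],[0,0,0,0,0,5,0.03],[0,0,0,0,0,2,0.03]]' | head -2; python3 st.py
```

```text
clock: 14.0
position: [508.5, -39.4, 69.7]
torque [1.272 0.798 0.375] F [-3.2  3.7  6.2] yaw -2.742 q6 -1.411 w 40.7
clock: 14.3
position: [508.4, -39.2, 69.7]
torque [1.576 0.888 0.323] F [-3.2  4.3  7.2] yaw -2.95 q6 -1.62 w 40.7
```

```bash
python3 -m pendant '[[0,0,0,0,0,0,0.06],[0,0,0,0,0,0,0.06],[0,0,0,0,0,0,0.06],[0.0006,0.0007,0,0,0,0,0.06],[0,0,0,0,0,0,0.06],[0,0,0,0,0,0,0.03],[0,0,0,0,0,0,0.03],[0,0,0,0,0,0,0.03],[0,0,0,0,0,0,0.03],[0,0,0,0,0,0,0.03],[0,0,0,0,0,0,0.03]]' | head -2; python3 st.py
python3 -m pendant '[[0,0,0,0,0,5,0.03],[0,0,0,0,0,5,0.03],[0,0,0,0,0,2,0.03]]' | head -2; python3 st.py
python3 -m pendant '[[0,0,0,0,0,3,0.03]]' | head -2; python3 st.py
python3 -m pendant '[[0,0,0,0,0,3,0.03]]' | head -2; python3 st.py
python3 -m pendant '[[0,0,0,0,0,3,0.03]]' | head -2; python3 st.py
```

```text
clock: 15.4
position: [508.1, -39.3, 69.5]
torque [ 0.934  0.699 -0.001] F [-1.8  3.5  5.7] yaw -2.949 q6 -1.62 w 40.8
clock: 15.7
position: [508.1, -39.0, 69.6]
torque [1.438 0.824 0.396] F [-2.8  5.2  6.1] yaw 3.124 q6 -1.83 w 40.5
clock: 15.8
position: [508.1, -39.0, 69.5]
torque [1.528 0.82  0.379] F [-2.9  5.6  4.8] yaw 3.072 q6 -1.882 w 40.5
clock: 15.9
position: [508.1, -38.9, 69.5]
torque [1.606 0.862 0.347] F [-3.1  5.9  5.5] yaw 3.019 q6 -1.935 w 40.6
clock: 16.0
position: [508.1, -38.9, 69.5]
torque [1.725 0.894 0.326] F [-2.4  5.4  5.8] yaw 2.967 q6 -1.987 w 40.7
```

```bash
python3 -m pendant '[[0,0,0,0,0,3,0.03]]' | head -1; python3 st.py
python3 -m pendant '[[0,0,0,0,0,3,0.03]]' | head -1; python3 st.py
python3 -m pendant '[[0,0,0,0,0,3,0.03]]' | head -1; python3 st.py
python3 -m pendant '[[0,0,0,0,0,3,0.03]]' | head -1; python3 st.py
python3 -m pendant '[[0,0,0,0,0,3,0.03]]' | head -1; python3 st.py
```

```text
clock: 16.1
torque [1.784 0.872 0.44 ] F [-3.5  5.6  4.2] yaw 2.915 q6 -2.04 w 40.7
clock: 16.2
torque [1.891 0.927 0.502] F [-3.8  6.9  5.8] yaw 2.863 q6 -2.092 w 40.9
clock: 16.3
torque [1.997 0.922 0.58 ] F [-3.   6.6  5. ] yaw 2.811 q6 -2.144 w 40.8
clock: 16.4
torque [2.046 0.83  0.626] F [-3.4  6.4  5.3] yaw 2.759 q6 -2.196 w 40.6
clock: 16.5
torque [2.167 0.932 0.649] F [-1.9  6.2  5.2] yaw 2.707 q6 -2.248 w 40.4
```

```bash
python3 -m pendant '[[0,0,0,0,0,3,0.03]]' | head -1; python3 st.py
python3 -m pendant '[[0,0,0,0,0,3,0.03]]' | head -1; python3 st.py
python3 -m pendant '[[0,0,0,0,0,3,0.03]]' | head -1; python3 st.py
python3 -m pendant '[[0,0,0,0,0,3,0.03]]' | head -1; python3 st.py
```

```text
clock: 16.6
torque [2.167 0.866 0.594] F [-2.4  7.5  4.7] yaw 2.654 q6 -2.301 w 40.3
clock: 16.7
torque [2.252 0.917 0.495] F [-2.9  7.7  5.6] yaw 2.601 q6 -2.353 w 40.8
clock: 16.8
torque [2.333 0.891 0.497] F [-3.   8.1  5.6] yaw 2.549 q6 -2.406 w 40.7
clock: 16.9
torque [2.368 0.83  0.507] F [-3.   7.3  5.5] yaw 2.497 q6 -2.458 w 40.7
```

First click felt (torque dropped from 0.65 to 0.50). I'll go on to a second click for certainty.

```bash
python3 -m pendant '[[0,0,0,0,0,3,0.03]]' | head -1; python3 st.py
python3 -m pendant '[[0,0,0,0,0,3,0.03]]' | head -1; python3 st.py
python3 -m pendant '[[0,0,0,0,0,3,0.03]]' | head -1; python3 st.py
python3 -m pendant '[[0,0,0,0,0,3,0.03]]' | head -1; python3 st.py
python3 -m pendant '[[0,0,0,0,0,3,0.03]]' | head -1; python3 st.py
```

```text
clock: 17.0
torque [2.421 0.801 0.513] F [-2.2  7.9  5.1] yaw 2.444 q6 -2.51 w 40.3
clock: 17.1
torque [2.469 0.871 0.66 ] F [-2.4  8.9  4.9] yaw 2.392 q6 -2.563 w 40.7
clock: 17.2
torque [2.515 0.801 0.674] F [-2.9  9.1  4.4] yaw 2.34 q6 -2.615 w 40.6
clock: 17.3
torque [2.586 0.87  0.617] F [-2.8  9.2  5. ] yaw 2.288 q6 -2.667 w 40.5
clock: 17.4
torque [2.643 0.815 0.499] F [-2.2  8.9  4.4] yaw 2.235 q6 -2.72 w 40.4
```

Second click felt (0.67 to 0.50). Let go, lift clear and look.

```bash
python3 -m pendant '[[0,0,0,0,0,0,0.05],[0,0,0,0,0,0,0.06],[0,0,0,0,0,0,0.085],[0,0,0,0,0,0,0.085],[0,0,0,0,0,0,0.085],[0,0,-0.02,0,0,0,0.085],[0,0,-0.04,0,0,0,0.085],[0,0,-0.04,0,0,0,0.085],[0,0,-0.04,0,0,0,0.085],[0,0,0,0,0,0,0.085],[0,0,0,0,0,0,0.085]]'
python3 - <<'E'
from h import *
grab('wrist','w4');grab('scene','s4')
a=cv2.imread('pics/w4.png');b=cv2.resize(cv2.imread('pics/s4.png')[175:245,235:345],None,fx=4,fy=4)
a=cv2.resize(a,(400,250));c=np.zeros((535,440,3),np.uint8);c[:250,:400]=a;c[255:255+b.shape[0],:b.shape[1]]=b;cv2.imwrite('pics/f.png',c)
E
```

```text
clock: 18.5
position: [508.2, -39.4, 210.1]
ee_rot: [0.438, 0.899, 0.001, 0.001]
contact_force: [-0.0, 1.3, -1.4]
gripper_width: 84.7
grasp_force: 0.0
```

View pics/f.png

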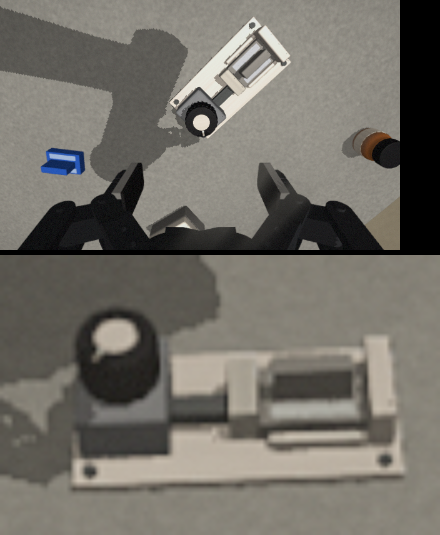

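The picture shows the cassette flat, clamped between jaw and stop (wrist inset about (262,57)), with the gripper clear and the jar and blue look-alike in place. Handing in.

```bash
python3 -c "
from bench import arm
print(arm.job_done())"
```

```text
the job is handed in; nothing more can be done
None
```

The job is handed in: the grey cassette lies flat in the smaller holder, clamped against the stop after two clutch clicks, the gripper clear of everything; no verdict came back, and one crop I viewed was 780x760, over the 800x600 limit.

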